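Click the oxygen regulator's selector wheel round to its pointer

TASK

Set the oxygen regulator: with a fingertip against the edge of its six-lobed black wheel, push the wheel round clockwise (seen from above), click by click, until the lobe with the raised ridge has clicked into place opposite the fixed steel pointer, and never turn it on past the pointer. Do not pick up or shove the regulator along the table, and leave the canister and the jar where they stand.

Things in the scene. Friction and masses are not known exactly. Their poses are not given: they have to be found in the camera images.
- regulator: Oxygen regulator, loose on the table on rubber feet, 2.6 kg: grey box 180 (x) x 130 (y) x 46 mm high. Origin: centre of its underside; +x points to the end with the round steel gauge (its top about 93 mm above the table), the -x end is roughly towards the robot. Brass and steel stubs stand out of its sides at x = +50 mm, up to 45 mm beyond the side faces.
- wheel_centre (a point): On the vertical axis of the black wheel at half its thickness, 58 mm above the table, 75 mm to -x of the regulator's origin; fixed to the regulator, same axes. The wheel lies flat: a disc of 38 mm radius, 16 mm thick (50 to 66 mm above the table), with six lobes every 60 degrees, each 12 mm wide with a round end centred 48 mm from the axis; tips at 54 mm.
- open_side (a point): Fixed to the regulator, 54 mm from the wheel's axis to -x, 58 mm high: where the tip of the nearest lobe stands whenever the wheel is clicked in (another then points straight to +x). The box ends 15 mm from the axis to -x, so here the wheel overhangs free table. The -x half of the wheel's edge is open; round the +x half stands a steel guard, 64 mm high, 60 to 65 mm from the axis.
- marked_lobe (a point): The one lobe with a raised aluminium ridge (40 x 6 mm, 3 mm high) running from the hub out to the lobe: the point on the top face of the wheel at the centre of this lobe's round end, 48 mm from the axis, 66 mm above the table. Turns with the wheel.
- pointer (a point): Tip of the fixed steel pointer, an upright 14 mm square post with one edge towards the wheel, on the regulator 59 mm from the wheel's axis towards +x, its top 69 mm above the table. The ridge must finish opposite this edge.
- selector (a joint): Angle of the wheel in rad, growing clockwise seen from above; 0 = ridge at the pointer. Spring clicks at multiples of pi/3 (1.047 rad); it starts 2 to 4 clicks before 0. Pushed more than half a click it snaps on to the next unless something stands in its lobes' way; less, it springs back. Up to 4 N at a lobe moves it. End stops about 1.5 clicks past 0 and 4.5 before.
- canister: White round filter canister with a steel band and a black neck, 76 mm diameter, 60 mm high, 0.3 kg, loose beside the regulator; origin centre of its underside. Leave alone.
- jar: Amber jar, 44 mm diameter, 65 mm high, 0.12 kg, loose beside the regulator; origin centre of its underside. Leave alone.

How it is judged (in metres and radians):
At the end, for the whole second after the job is handed in: The wheel rests clicked in with the ridged lobe at the pointer (within 0.15 rad, about 8 mm at the rim), the regulator stands within 30 mm of where it was, and the canister and jar within 20 mm (value of joint selector between -0.15 and 0.15 rad and velocity of joint selector between -0.1 and 0.1 rad/s and distance of regulator from where it was at the start of the episode below 0.03 m and angle between regulator's own z axis and vertical below 0.1 rad and distance of each of canister, jar from where it was at the start of the episode below 0.02 m); the robot touches nothing.
It fails at once if the wheel is turned on past the pointer (more than half a click) (value of joint selector above 0.52 rad).
It fails at once if the regulator is lifted or shoved along (more than 30 mm) (distance of regulator from where it was at the start of the episode above 0.03 m or height (world z) of regulator above 0.01 m).
It fails at once if the canister or the jar is disturbed (more than 20 mm) or lifted (distance of any of canister, jar from where it was at the start of the episode above 0.02 m or height (world z) of any of canister, jar above 0.01 m).
It also fails if it takes over 58 s, if anything falls off the work surface, if the arm or the gripper's body presses on something with over 40 N, if the wrist force passes 120 N, or if a joint passes its speed limit or range.

ROBOT

A 7-joint arm with a two-finger parallel gripper is mounted at the origin on the work surface. World frame = base frame: x ahead of the robot, y to its left, z up, the work surface at z = 0. Lengths are in mm, angles in rad, forces in N, time in s.
With the tool pointing down it reaches from about 400 to 875 mm from the base axis. Payload 6.5 kg.
Tool frame: the origin (TCP) lies on the centre line of the jaws, within the pads' length; the fingertips stand 17 mm ahead of it and the grasp point (between the pads) lies 2 mm behind it (robot.tip_reach is the z of the fingertips in the tool frame, in mm); z points along the fingers, y is the line along which they close (so a half turn about z gives the same grasp; the last joint's range is limited). The gripper opens to 88 mm and grips with 3 to 60 N. Pads are 18 mm wide; open, the fingers measure 123 mm over their backs; the gripper's body (75 mm by 187 mm) begins 45 mm behind the grasp point.
Start: joints at [-1.201, 0.536, -0.004, 1.538, 0.003, 1.067, -0.071], TCP at [274.383, 589.24, 224.816] pointing down, gripper open.
Joint ranges: [-2.7, 2.7], [-0.37, 2.16], [-1.27, 1.26], [0.24, 2.4], [-1.31, 4.45], [0.19, 1.91], [-2.76, 2.76]. Speed limits (rad/s): [2.39, 2.39, 3.14, 3.14, 3.14, 3.14, 3.14].

INTERFACE

Orientations are given as a rotation vector (axis times angle).
In Python, from plant import robot, imaging gives the robot as it stands. Calls block until the motion is done:
- robot.goto(position, orientation): joint-space move of the TCP to a pose.
- robot.move_straight(position, rot=None, vel=150, force_limit=None): straight line of the TCP; rot=None keeps the orientation; vel is the mean speed in mm/s. With force_limit (N) it stops when the force on the tool has changed by that much, and returns True; else False.
- robot.movej(angles): joint-space move.
- robot.gripper_to(opening, grip_force=None): opening from 0.0 (shut) to 1.0 (fully open); grip_force is the grip in N (None keeps the last); returns when the fingers have stopped.
- robot.sleep(seconds).
- robot.ik(position, orientation): joint angles nearest the present ones, or None.
- imaging.get_image(name): name is "scene" or "side" or "wrist"; returns (picture, depth): 400x640x3 uint8, red, green, blue; 400x640 float32, mm along the optical axis (not along the pixel's ray), 0 where there is no reading.
- imaging.get_calibration(name): a dict with "fx", "fy", "cx", "cy" (pixels), "view" (4x4, takes a point from world to camera coordinates). Camera axes: x right, y down, z forward; pixel columns grow to the right and rows downward; lengths in mm; the calibration is good to about 2 mm. A picture is of the moment at which its call begins: read the wrist's pose just before it. get_calibration takes no time and is no camera call; for the wrist camera it gives the pose at the moment of the call.
A pose or a line that the arm cannot do raises robot.PlanningError and nothing moves.
- robot.close_job(): hands the job in; it is judged then, once.
Trained networks look in the newest picture that a camera, given by its name, has taken for a name from the list of things; names that differ only in an ending like _2 or _b are one class to them, and where a whole thing is asked for, a point or a joint stands for the part that bears it (a point fixed in the world has none). Each returns a list of dicts, best first, with "confidence" (0 to 1); they miss things now and then, are a little off and sometimes report something else, mostly with a low value. They report only what shows in the picture. A call takes as long as a camera call.
- imaging.regions_of(camera, query): "mask" (400x640 bool, what is visible of it) and "rect" ([left, top, width, height] in pixels, round what is visible of it).
Readings, each from a call of its own:
- robot.get_t(): time.
- robot.get_joint_positions(): joint angles.
- robot.get_qd(): joint speeds.
- robot.get_effort(): joint torques, N m.
- robot.get_ee_pos(): TCP position.
- robot.get_orientation(): TCP orientation.
- robot.get_contact_force(): force on the tool from outside, world axes, zero at the start.
- robot.get_moment(): the same for the moment, N m.
- robot.get_width(): opening from 0.0 (shut) to 1.0 (fully open).
- robot.get_finger_force(): force on a finger pad.
Only numpy, scipy, OpenCV 4.12 (cv2) and the standard library are available. Lean on these libraries where they do the work, as an engineer would, in place of code of your own. Each camera call takes 0.05 s, during which the arm holds its last target. There are 200 camera calls.

## Working session

There is one attempt and no reset: what is moved stays moved. The work goes in short steps, each a Python script; the robot and the scene stay as the last script left them, time stands still between calls to the robot, and variables do not carry over. Pictures are saved under pics/ and viewed, at most 10 in all, crops included, and the job is handed in when it is done.

```bash
mkdir -p pics
cat > h.py <<'E'
import numpy as np, cv2
from plant import robot, imaging
def world(cam, mask, d, cal):
    v,u=np.nonzero(mask&(d>0)); z=d[v,u]
    p=np.c_[(u-cal['cx'])*z/cal['fx'],(v-cal['cy'])*z/cal['fy'],z,np.ones(len(z))]
    return (np.linalg.inv(cal['view'])@p.T).T[:,:3]
def look(cam,names):
    cal=imaging.get_calibration(cam); im,d=imaging.get_image(cam)
    out={}
    for n in names:
        r=imaging.regions_of(cam,n)
        out[n]=[(x['confidence'],x['rect'],world(cam,x['mask'],d,cal)) for x in r[:2]]
    return im,d,cal,out
E
python3 - <<'E'
from h import *
for c in ['scene','side']:
    im,d,cal,o=look(c,['regulator','wheel_centre','marked_lobe','pointer','canister','jar'])
    cv2.imwrite(f'pics/{c}1.png',im[:,:,::-1])
    for n,l in o.items():
        for cf,r,p in l: print(c,n,round(cf,2),r,np.median(p,0).round(),p.min(0).round(),p.max(0).round())
E
```

```text
scene regulator 0.88 [302.8, 192.4, 110.7, 98.7] [642. 161.  45.] [428.  -0.  -2.] [725. 257.  92.]
scene regulator 0.21 [353.6, 195.0, 51.9, 28.3] [558. 123.  65.] [428.  12.  -2.] [609. 165.  71.]
scene wheel_centre 0.88 [301.6, 190.2, 113.8, 99.6] [643. 161.  45.] [472.   5.  -3.] [725. 256.  92.]
scene marked_lobe 0.82 [351.3, 191.9, 60.2, 33.3] [557. 121.  65.] [460.  -7.  -2.] [600. 165.  71.]
scene pointer 0.57 [303.2, 194.2, 109.9, 94.4] [642. 161.  45.] [478.  40.  -2.] [725. 257.  92.]
scene canister 0.6 [435.6, 259.8, 51.4, 53.6] [572. 326.  46.] [476. 271.  -1.] [595. 354.  61.]
scene jar 0.86 [268.6, 190.1, 23.5, 31.7] [697. -27.  39.] [673. -59.   1.] [713. -16.  66.]
side regulator 0.89 [259.4, 153.1, 91.2, 66.0] [615. 108.  48.] [500.  47.  -4.] [744. 290.  94.]
side wheel_centre 0.74 [259.6, 152.8, 91.0, 67.1] [613. 108.  48.] [501.  47.  -3.] [753. 254.  94.]
side marked_lobe 0.86 [257.5, 176.3, 49.3, 26.1] [547. 104.  66.] [500.  58.  27.] [600. 161.  74.]
side marked_lobe 0.68 [257.5, 151.7, 91.8, 68.5] [614. 109.  48.] [500.  47.  -4.] [744. 294.  94.]
side pointer 0.81 [255.8, 154.2, 94.2, 70.5] [614. 108.  48.] [500.  47.  -2.] [734. 290.  94.]
side canister 0.94 [241.0, 137.4, 32.5, 28.4] [552. 296.  45.] [520. 277.   0.] [591. 416.  64.]
side canister 0.21 [260.5, 152.1, 85.8, 67.5] [614. 108.  48.] [500.  47.  -3.] [747. 257.  94.]
side jar 0.7 [357.6, 204.4, 17.0, 31.2] [686. -53.  44.] [669. -65.   2.] [712. -22.  69.]
```

View pics/scene1.png

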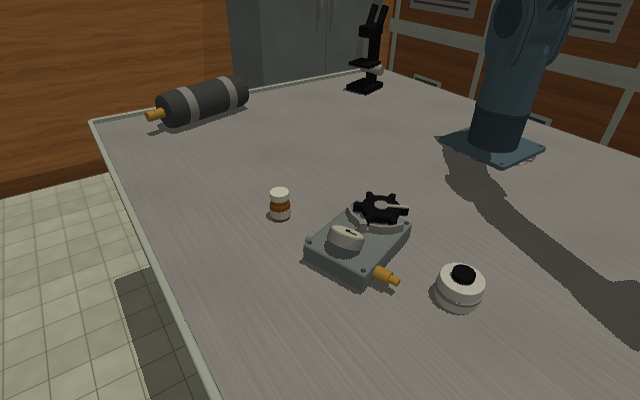

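View pics/side1.png

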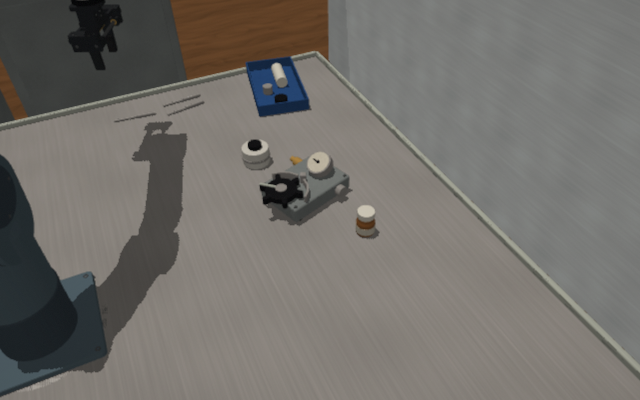

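The scene picture shows the regulator at (355,240) with its wheel at (380,208), ridge pointing right. The side picture shows the wheel at (283,188), canister (255,152), jar (366,220). Next I go above the wheel for a near wrist view.

Run:
```python
from h import *
o=np.array(robot.get_orientation());print(o)
robot.goto([520,95,330],o); robot.gripper_to(0.0)
print(robot.get_joint_positions(),robot.get_t())
im,d,cal,out=look('wrist',['regulator','marked_lobe','canister','jar'])
cv2.imwrite('pics/w1.png',im[:,:,::-1])
np.savez('w1.npz',im=im,d=d,view=cal['view'],k=[cal[k] for k in('fx','fy','cx','cy')])
print(np.linalg.inv(cal['view']).round(2))
for n,l in out.items():
    for cf,r,p in l: print(n,round(cf,2),r,np.median(p,0).round(),p.min(0).round(),p.max(0).round())
```

```text
[ 6.79004103e-01  3.06732345e+00 -6.65236658e-05]
[-0.52525254  0.2271021   0.31129506  1.74472441 -0.07460601  1.181309
  0.94200711] 4.025
[[ 4.2000e-01  8.7000e-01  2.5000e-01  4.5544e+02]
 [ 9.1000e-01 -4.1000e-01 -1.2000e-01  1.2511e+02]
 [ 0.0000e+00  2.8000e-01 -9.6000e-01  4.9117e+02]
 [ 0.0000e+00  0.0000e+00  0.0000e+00  1.0000e+00]]
regulator 0.73 [301.1, 139.0, 140.2, 115.4] [605. 140.  49.] [498.  51.  -0.] [714. 257.  94.]
marked_lobe 0.55 [301.3, 147.2, 74.9, 66.6] [548. 115.  67.] [498.  64.  47.] [601. 166.  73.]
canister 0.63 [433.9, 94.6, 61.1, 56.2] [550. 309.  49.] [518. 280.  -1.] [606. 378.  64.]
```

View pics/w1.png

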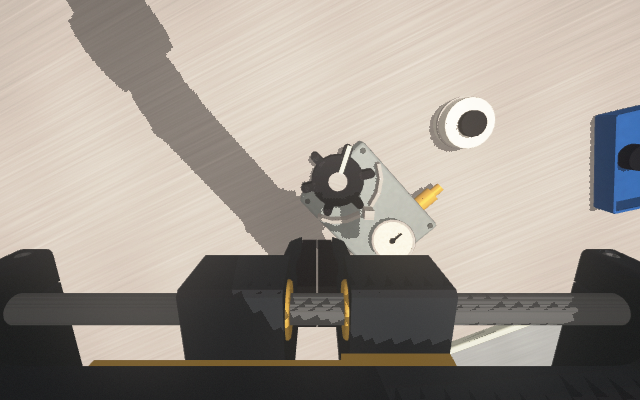

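The wrist picture shows the wheel at (338,181), ridge towards (348,150), pointer near (368,212), gauge at (392,240). The ridge is about 120° (2 clicks) before the pointer. I'll now fit the geometry.

Run:
```python
from h import *
f=np.load('w1.npz');im,d=f['im'],f['d'];cal=dict(zip(('fx','fy','cx','cy'),f['k']),view=f['view'])
roi=np.zeros(d.shape,bool);roi[120:260,285:450]=1
P=world('w',np.ones_like(roi)&(d>0),d,cal); 
full=np.zeros(d.shape+(3,));full[d>0]=P
g=im.astype(int); dark=g.max(2)<70; H=full[...,2]
m=roi&dark&(H>58)&(H<72)&(np.hypot(full[...,0]-548,full[...,1]-115)<62)
c,r=cv2.minEnclosingCircle(full[m][:,:2].astype(np.float32)); print('wheel circ',c,r,m.sum(),np.median(full[m],0))
rd=roi&(g.min(2)>150)&(np.hypot(full[...,0]-c[0],full[...,1]-c[1])<56)&(H>62)&(H<76)
print('ridge n',rd.sum(),full[rd].mean(0))
# template fit of the wheel: centre, lobe phase
q=full[m|rd][:,:2]
def inside(cx,cy,a):
    x=q-[cx,cy];rr=np.hypot(*x.T);t=(np.arctan2(x[:,1],x[:,0])-a+np.pi/6)%(np.pi/3)-np.pi/6
    lx,ly=rr*np.cos(t),rr*np.sin(t)
    dd=np.minimum(rr-38,np.where(lx<48,np.abs(ly)-6,np.hypot(lx-48,ly)-6))
    return np.clip(dd,0,6).sum()
best=min((inside(cx,cy,a),cx,cy,np.degrees(a)) for cx in np.arange(c[0]-7,c[0]+7,1) for cy in np.arange(c[1]-7,c[1]+7,1) for a in np.radians(np.arange(0,60,2)))
print('fit',best)
w=full[rd]; far=w[np.hypot(w[:,0]-best[1],w[:,1]-best[2])>18]; print('ridge ang',np.degrees(np.arctan2(far[:,1].mean()-best[2],far[:,0].mean()-best[1])))
# box top
b=roi&(H>41)&(H<50)&(g.min(2)>60); R=cv2.minAreaRect(full[b][:,:2].astype(np.float32)); print('box',R)
ga=roi&(H>86); print('gauge',np.median(full[ga],0))
big=cv2.resize(im[110:280,270:470][:,:,::-1],None,fx=4,fy=3.5,interpolation=cv2.INTER_CUBIC)
from scipy.spatial.transform import Rotation as R_
T=R_.from_rotvec(robot.get_orientation()).as_matrix();print(T.round(2),robot.tip_reach)
```

```text
wheel circ (550.0185546875, 114.97699737548828) 52.74388885498047 1193 [565.95326728  99.59780067  67.19067026]
ridge n 398 [541.49000647 121.28528303  70.25782903]
fit (np.float64(1.6117357331384952), np.float64(549.0185546875), np.float64(113.97699737548828), np.float64(18.0))
ridge ang 137.16372777290778
box ((605.718505859375, 161.892822265625), (235.24642944335938, 178.13670349121094), 80.15839385986328)
gauge [510.35307258 105.73217012 361.24962944]
[[-0.91  0.42  0.  ]
 [ 0.42  0.91 -0.  ]
 [-0.   -0.   -1.  ]] 17.0
```

```bash
cat >> h.py <<'E'
from scipy.spatial.transform import Rotation as R_
C=np.array([549.5,114.5]); 
def pose(r,deg,z):
    a=np.radians(deg);u=np.array([np.cos(a),np.sin(a)])
    y=-np.array([*u,0]);zz=np.array([0,0,-1.]);x=np.cross(y,zz)
    return [*(C+r*u),z],R_.from_matrix(np.c_[x,y,zz]).as_rotvec()
def line(r,deg,z,vel,fl=None):
    p,o=pose(r,deg,z); return robot.move_straight(p,o,vel=vel,force_limit=fl)
def stroke(r=61,z=63):
    F=lambda:np.round(robot.get_contact_force(),1)
    line(95,228,z,120)
    print('in',line(r,228,z,60,8),F(),np.round(robot.get_ee_pos(),1))
    for a in range(223,167,-5):
        s=line(r,a,z,40,25); print(a,s,F(),end=' ')
        if s: break
    print('out',line(98,a,z,80),F(),robot.get_t())
E
python3 - <<'E'
from h import *
robot.goto(*pose(98,228,160)); print(robot.get_joint_positions(),robot.get_t())
stroke()
line(98,168,330,200)
im,d,cal,o=look('wrist',['marked_lobe'])
cv2.imwrite('pics/w2.png',im[:,:,::-1]); s,_=imaging.get_image('side')
cv2.imwrite('pics/s2.png',cv2.resize(s[110:260,200:420,::-1],None,fx=3,fy=3))
print(robot.get_t())
E
```

```text
[-0.45600911  0.36122374  0.33684405  2.03452423 -0.16914111  0.76963094
  0.82132922] 5.0333
in False [ 1.1 -0.1 -0.5] [508.4  69.   62.9]
223 False [-0.2 -0.   0.7] 218 False [0.5 0.9 0.4] 213 False [-0.4 -1.1 -0.6] 208 False [ 0.3 -0.5  0.4] 203 False [ 0.6 -0.   0.4] 198 False [-0.  -0.2  0.6] 193 False [ 0.1 -0.7 -0.8] 188 False [ 0.3 -0.1  0.3] 183 False [ 0.3  0.2 -0.4] 178 False [-1.2 -0.7 -0.8] 173 False [-0.3  0.2  0.3] 168 False [-0.4 -0.   0.4] out False [-0.3 -0.   0.2] 10.7167
12.35
```

View pics/w2.png

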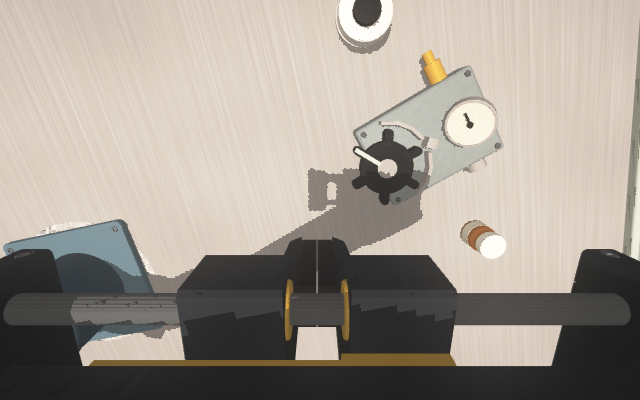

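View pics/s2.png

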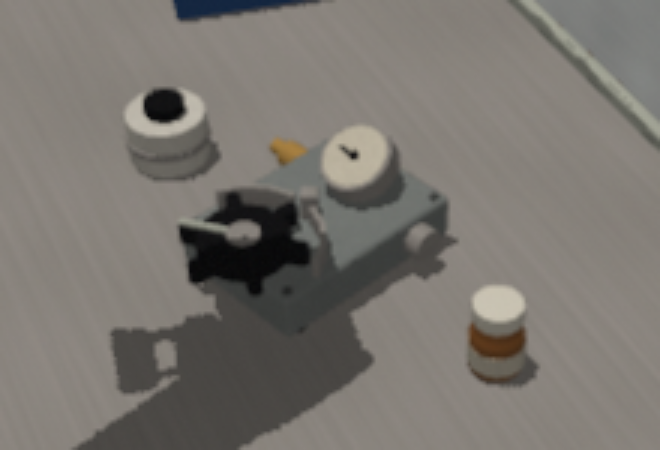

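The wheel in w2 at (387,167) has its ridge at (357,150) and pointer at (430,143). It is still 2 clicks away, so the fingertips are thinner than I assumed and missed the lobes. I'll feel inward to the disc, then stroke.

Run:
```python
from h import *
robot.goto(*pose(98,228,150)); line(95,228,63,150); line(62,228,63,80)
s=line(40,228,63,20,4); p=np.array(robot.get_ee_pos()); r=np.hypot(*(p[:2]-C))
print(s,p.round(1),r,np.round(robot.get_contact_force(),1),robot.get_t())
if s: line(r+5,228,63,40)
```

```text
False [522.6  84.6  63. ] 40.183272930459644 [-1.4 -0.9 -0.4] 16.2083
```

Run:
```python
from h import *
a,_=imaging.get_image('side');b,_=imaging.get_image('scene')
a=cv2.resize(a[120:240,210:370,::-1],(800,600))[:, :];b=cv2.resize(b[150:270,300:460,::-1],(800,600))
cv2.imwrite('pics/n3.png',cv2.resize(np.hstack([a,b]),(800,300),interpolation=cv2.INTER_AREA))
```

```text
(no output)
```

View pics/n3.png

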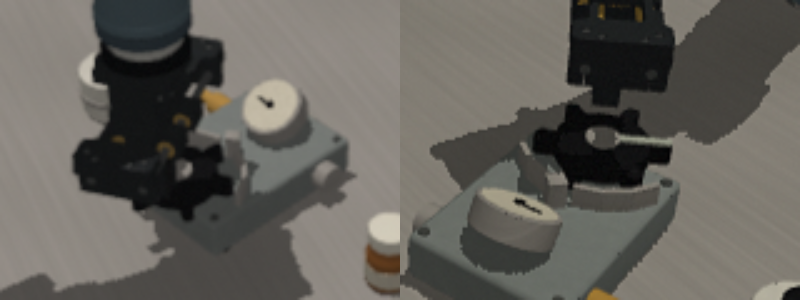

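The side view is inconclusive. The scene view shows the finger at (605,100) right behind the wheel's edge. I'll continue inward gently.

Run:
```python
from h import *
print(robot.get_contact_force())
s=line(30,228,63,15,4); p=np.array(robot.get_ee_pos()); r=np.hypot(*(p[:2]-C))
print(s,p.round(1),r,np.round(robot.get_contact_force(),1),robot.get_t())
im,d,cal,o=look('wrist',[])
x=im[150:330,200:440,::-1]
cv2.imwrite('pics/n4.png',cv2.resize(x,None,fx=3,fy=3))
```

```text
[-0.64879625 -0.23975865  0.04818615]
False [529.4  92.1  63. ] 30.106641433122938 [-0.4 -0.4  0.2] 17.125
```

View pics/n4.png

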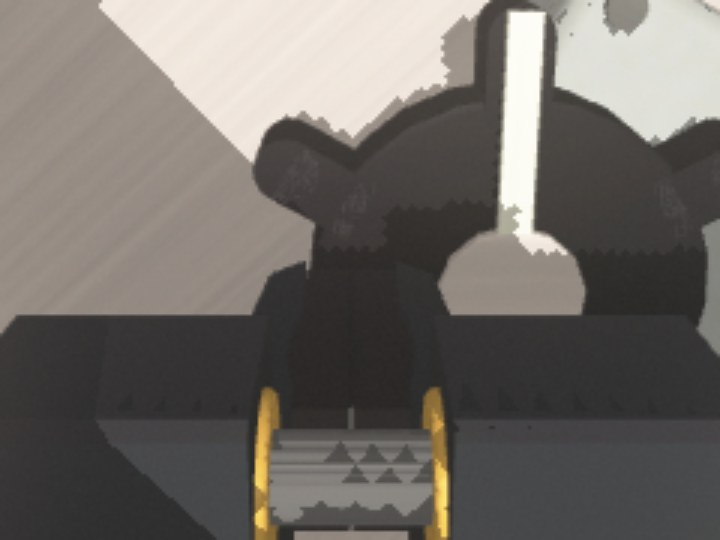

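Run:
```python
from h import *
print(robot.get_width(),robot.get_ee_pos(),robot.get_contact_force())
cal=imaging.get_calibration('wrist');im,d=imaging.get_image('wrist')
I=np.linalg.inv(cal['view'])
for u in(300,312,317,322,332,345,360):
  for v in (215,228,236,242,250,260,270,280,290):
    z=d[v,u]; p=I@[(u-cal['cx'])*z/cal['fx'],(v-cal['cy'])*z/cal['fy'],z,1]
    print(u,v,p[:3].round(),end=';')
  print()
```

```text
0.0031986563492130303 [529.32225563  92.06854568  62.95990149] [ 0.3405945   0.4393505  -0.91531534]
300 215 [509.  98.  68.];300 228 [531.  74.   2.];300 236 [536.  69.   2.];300 242 [516.  93.  85.];300 250 [517.  93.  93.];300 260 [517.  93. 102.];300 270 [518.  93. 111.];300 280 [518.  94. 119.];300 290 [520.  92. 122.];
312 215 [513. 103.  68.];312 228 [519.  98.  68.];312 236 [523.  95.  67.];312 242 [521.  97.  81.];312 250 [521.  97.  91.];312 260 [521.  97. 103.];312 270 [521.  97. 110.];312 280 [521.  97. 118.];312 290 [523.  96. 122.];
317 215 [516. 105.  66.];317 228 [521. 100.  67.];317 236 [525.  97.  67.];317 242 [522.  99.  82.];317 250 [522.  99.  91.];317 260 [524.  97.  98.];317 270 [528.  94.  97.];317 280 [532.  90.  97.];317 290 [536.  87.  97.];
322 215 [517. 107.  67.];322 228 [523. 102.  67.];322 236 [526.  99.  67.];322 242 [525. 100.  81.];322 250 [524. 100.  91.];322 260 [524. 100. 102.];322 270 [524. 100. 111.];322 280 [524. 100. 119.];322 290 [525.  99. 124.];
332 215 [521. 111.  68.];332 228 [527. 106.  67.];332 236 [530. 103.  67.];332 242 [527. 105.  84.];332 250 [527. 104.  91.];332 260 [527. 103. 101.];332 270 [527. 103. 111.];332 280 [526. 103. 119.];332 290 [527. 102. 124.];
345 215 [526. 117.  68.];345 228 [531. 112.  68.];345 236 [535. 109.  68.];345 242 [538. 106.  66.];345 250 [530. 109.  94.];345 260 [509. 121. 151.];345 270 [511. 119. 152.];345 280 [512. 118. 154.];345 290 [511. 118. 159.];
360 215 [531. 123.  67.];360 228 [536. 118.  70.];360 236 [539. 115.  70.];360 242 [542. 113.  70.];360 250 [546. 110.  70.];360 260 [512. 124. 151.];360 270 [512. 123. 155.];360 280 [511. 123. 161.];360 290 [511. 122. 164.];
```

The depth shows the fingertip at about z = 80 with the TCP at 63. With the gripper shut, the tips are some 34 mm higher than the data say, so the finger passed over the wheel. I'll back out, go lower, and feel for the disc.

Run:
```python
from h import *
Z=36
line(95,228,63,150); print(line(95,228,Z,80,6)); line(70,228,Z,100)
s=line(42,228,Z,20,4); p=np.array(robot.get_ee_pos()); r=np.hypot(*(p[:2]-C))
print(s,p.round(1),r,np.round(robot.get_contact_force(),1),robot.get_t())
if s: line(r+4,228,Z,30)
```

```text
False
True [513.6  75.1  35.5] 53.2648323478174 [-0.   0.3 -0. ] 19.5917
```

Contact came at r = 53, so the stroke runs at about r = 56.

Run:
```python
from h import *
r=55.5;Z=36
for a in range(223,167,-5):
    s=line(r,a,Z,40,20); print(a,s,np.round(robot.get_contact_force(),1),end=' ')
    if s: break
line(98,a,Z,100); line(98,a,150,200)
im,d,cal,o=look('wrist',[]); s,_=imaging.get_image('side')
cv2.imwrite('pics/n5.png',np.hstack([cv2.resize(im[:260,200:520,::-1],(480,390)),cv2.resize(s[140:240,230:370,::-1],(320,390))]))
print(robot.get_t())
```

```text
223 False [ 0.2 -0.8 -1.6] 218 False [ 1.1 -0.4 -0.2] 213 False [ 0.9 -0.   0.4] 208 False [ 1.2 -1.3 -0.4] 203 False [ 1.2 -1.1  0.8] 198 False [ 0.8 -2.2  0.6] 193 False [-0.7 -0.1  0. ] 188 False [-0.9  0.4  0.2] 183 False [-0.4  1.4 -1.5] 178 False [ 0.5  0.7 -0.1] 173 False [-0.3 -1.1  1. ] 168 False [0.3 0.3 0.8] 24.575
```

View pics/n5.png

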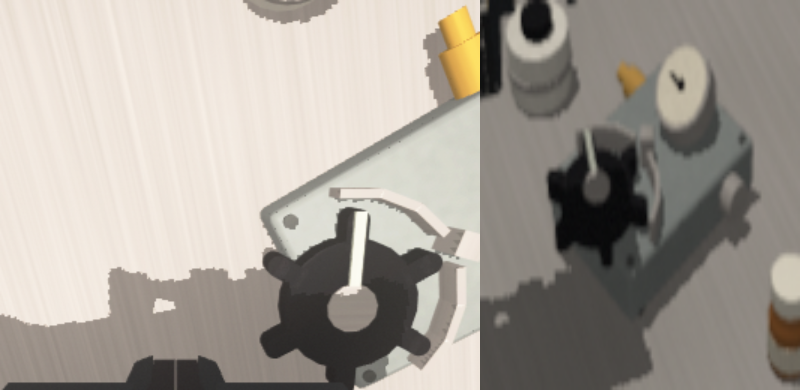

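The wheel has advanced one click: its centre is at (352,308), ridge at (357,215), pointer at about (455,243), 60° further on. The regulator has not moved. I'll repeat the same stroke once.

Run:
```python
from h import *
r=55.5;Z=36
robot.goto(*pose(98,228,110)); line(95,228,Z,100,8); print(line(r,228,Z,50,8))
for a in range(223,167,-5):
    s=line(r,a,Z,40,20); print(a,s,np.round(robot.get_contact_force(),1),end=' ')
    if s: break
line(98,a,Z,100); line(98,a,200,200)
im,d,cal,o=look('wrist',[]); s,_=imaging.get_image('side')
cv2.imwrite('pics/n6.png',np.hstack([cv2.resize(im[:260,200:520,::-1],(480,390)),cv2.resize(s[140:240,230:370,::-1],(320,390))]))
print(robot.get_t())
```

```text
False
223 False [0.2 0.  0.8] 218 False [ 0.6 -0.2  0.5] 213 False [-0.8 -0.6  0.6] 208 False [ 0.2 -0.8  0.3] 203 False [ 0.8 -1.8  0.3] 198 False [-0.6 -2.1  1.3] 193 False [ 0.6 -0.9  0.3] 188 False [-0.2  0.1 -0.2] 183 False [ 0.3  1.5 -0.4] 178 False [-0.7  1.5  0.5] 173 False [-0.2 -0.2 -0.2] 168 False [ 0.  -0.4 -0.6] 32.3667
```

View pics/n6.png

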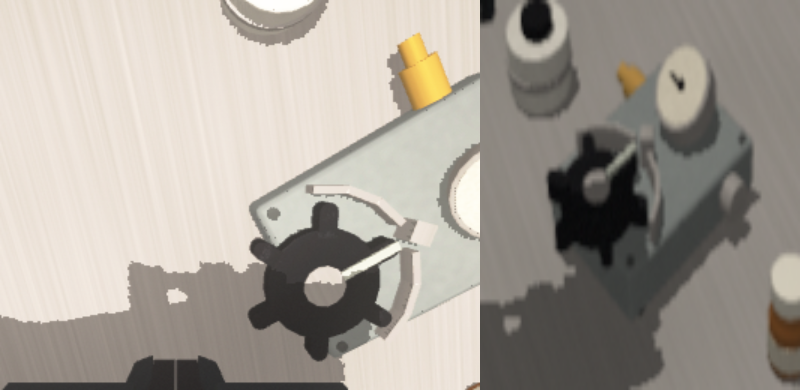

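The ridge, from the hub at (325,286) to (400,243), now points straight at the pointer at (418,232). Nothing else has moved, so I'm handing the job in.

```bash
python3 -c "
from plant import robot
print(robot.close_job())"
```

```text
the job is handed in; nothing more can be done
None
```

The job is handed in: two clockwise clicks brought the ridged lobe to the pointer, and in the last pictures the regulator, canister and jar stand where they were; the judge's verdict was not reported.

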